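# Unlock the silver case by its two worn dials

### The job

The aluminium case on the bench holds silver and is locked: unlock it with the code 3 on the left dial and 7 on the right dial, then raise the shackle between them fully and leave it up. The dials have slipped with wear, so each one's true place is a little before or after its number: turn slowly near the number and feel for where the dial catches and stops, without forcing a dial or the shackle. Leave everything else where it stands.

Things in the scene. Friction and masses are not known exactly. Their poses are not given: they have to be found in the camera images.
- lockcase: closed aluminium case, 200 (x) by 270 (y) by 100 mm tall, fixed; origin at the centre of its underside, z up, x away from its front edge, y to the left. On its lid, 35 mm in front of the middle, stand in a row: left dial (y = +85 mm), shackle (0), right dial (-85 mm). Hidden tumblers inside stop the dials and the shackle.
- left_dial_grip (a point): on the left dial's vertical axis, 27 mm above the lid. Its knob is a round ribbed steel cylinder 40 mm across, 5 to 40 mm above the lid, gripped across in any direction, on a flange 68 mm across. Turns at about 0.1 N m. Once it has caught, the tumbler at 30 mm radius must not take over 20 N (0.6 N m at the knob).
- right_dial_grip (a point): the same point on the right dial, of the same size. Marks of both: a white index line on the lid, on the side towards the case's back edge (+x); ticks for 0 to 9 on the flange, 0 the long bar (repeated on the knob's top), 5 the double tick, numbers rising clockwise round the flange seen from above.
- left_dial (a joint): angle (rad) of the left dial, 0 to 5.8, positive anticlockwise from above; number n stands at the index at 0.628 n, so 3 is nominally 1.885. Starts one to two numbers below 3. The true gate lies up to 0.3 rad to either side of 1.885, differently each time. There the dial catches: it is stopped firmly both ways, with about 0.05 rad of play each side, beyond which it gives by a springy 0.004 rad per N at the tumbler.
- right_dial (a joint): angle (rad) of the right dial, 0 to 5.8, positive anticlockwise from above; number n stands at the index at 0.628 n, so 7 is nominally 4.398. Starts one to two numbers above 7. The true gate lies up to 0.3 rad to either side of 4.398, differently each time. There the dial catches: it is stopped firmly both ways, with about 0.05 rad of play each side, beyond which it gives by a springy 0.004 rad per N at the tumbler.
- shackle_bow (a point): centre of the shackle's level crossbar: a steel bar 12 by 12 mm and 56 mm long along the case's y, its centre 38 mm above the lid (shackle down), on two 10 mm round legs 44 mm apart that go down into the lid; best gripped across its 12 mm (along the case's x).
- shackle (a joint): height (m) of the shackle: 0 down, 0.030 fully raised against its stop. It takes about 4 N to slide and stays where it is left. While either dial is not in its gate it catches after 1.5 mm on the tumbler, which must not be pulled with more than 20 N.
- wax_jar: glass jar with terracotta lid, 40 mm wide, 42 mm tall, standing on the back of the case lid; origin at its underside or centre line; bystander, to be left alone
- finial: small turned silver finial, 26 mm wide, 34 mm tall, standing on the back of the case lid; origin at its underside or centre line; bystander, to be left alone
- mug: white mug with a wooden lid, 80 mm wide, 95 mm tall, on the table; origin at its underside or centre line; bystander, to be left alone
- canister: steel can with a blue band, 74 mm wide, 200 mm tall, on the table; origin at its underside or centre line; bystander, to be left alone
- rinse_bottle: white bottle, 70 mm wide, 170 mm tall, on the table; origin at its underside or centre line; bystander, to be left alone
- silver_vase: silver baluster vase, 84 mm wide, 120 mm tall, on the table; origin at its underside or centre line; bystander, to be left alone
- brush: hand brush with wooden handle lying on the table; origin at its underside or centre line; bystander, to be left alone
- polish_jar: glass jar with terracotta lid, 54 mm wide, 60 mm tall, on the table; origin at its underside or centre line; bystander, to be left alone

How it is judged:
At the end, for the whole second after the job is handed in: the shackle stands raised by more than 26 of its 30 mm and stays there, the left dial within 0.4 rad of number 3 and the right dial within 0.4 rad of number 7 (value of joint shackle above 0.026 m and velocity of joint shackle below 0.005 m/s and value of joint left_dial between 1.485 and 2.285 rad and value of joint right_dial between 3.998 and 4.798 rad); the robot touches nothing.
It fails at once if a dial is forced against its tumbler with more than 20 N (contact force between any of left_dial, right_dial and lockcase above 20 N).
It fails at once if the shackle is pulled against the locked tumblers with more than 20 N (contact force between shackle and lockcase above 20 N).
It fails at once if a bystander is moved by more than 25 mm (distance of any of wax_jar, finial, mug, canister, rinse_bottle, silver_vase, brush, polish_jar from where it was at the start of the episode above 0.025 m).
It also fails if it takes over 67 s, if anything falls off the work surface, if the arm or the gripper's body presses on something with over 40 N, if the wrist force passes 120 N, or if a joint passes its speed limit or range.

### The arm

A 6-joint arm with a two-finger parallel gripper is mounted at the origin on the work surface. World frame = base frame: x ahead of the robot, y to its left, z up, the work surface at z = 0. Lengths are in m, angles in rad, forces in N, time in s.
With the tool pointing down it reaches from about 0.3 to 0.775 m from the base axis. Payload 14.6 kg.
Tool frame: the origin (TCP) lies midway between the tips of the shut fingers; the grasp point (between the pads) lies 19 mm behind it (ctrl.pinch_z is the distance from the TCP to the grasp point, in m); z points along the fingers, y is the line along which they close (so a half turn about z gives the same grasp; the last joint's range is limited). The gripper opens to 94 mm and grips with 3 to 60 N. Pads are 16 mm wide; open, the fingers measure 119 mm over their backs; the gripper's body (75 mm by 177 mm) begins 78 mm behind the grasp point.
Start: joints at [-1.273, 0.3, 1.521, -0, 1.321, -0.067], TCP at [0.196, -0.514, 0.205] pointing down, gripper open.
Joint ranges: [-3.03, 3.03], [-0.79, 2.21], [0.23, 2.52], [-1.04, 4.18], [0, 3.07], [-2.55, 2.55]. Speed limits (rad/s): [2.22, 2.22, 2.57, 3.14, 3.14, 3.14].

### API

Orientations are given as [roll, pitch, yaw] about the fixed x, y, z axes, in that order (R = Rz(yaw) Ry(pitch) Rx(roll)).
In Python, from station import ctrl gives the robot as it stands.
- The arm moves only by the tool jog_arm, never from a script. Its argument "motion" is a list of rows, each a list of 7 numbers: the shift along the tool's x, y, z in m, then the turn, a rotation vector about the tool's x, y, z in rad, then the opening, from -1 (shut) to 1 (fully open). In form: [[tx, ty, tz, rx, ry, rz, gripper], ...]. A call has 1 to 5 rows; each row shifts and turns the commanded pose from where the row before left it, along the tool's axes as they then stand; what a row does not reach is not made up. A row lasts 1/10 s, in which the tool goes at most 50 mm and 8.59 degrees, less where a joint would pass 70% of its speed; a pose out of reach is approached as far as the arm can. A call is refused whole if a number of a shift passes 0.05 or a number of a turn 0.15, either way. A call with a gripper value outside its range is refused whole. The fingers move at their own pace and stop on an object; "squeeze" is the grip in N (left out, the last holds). Time passes only in rows, so rows that do not move let the fingers close. It gives the time, the measured TCP pose, the force, the opening and the grip force at its end, in the units of the state.
- ctrl.get_obs(): the state, without advancing time (a new reading comes with each control period).
- ctrl.camera(name): name is "scene" or "top"; returns the picture (480x640x3 uint8, red, green, blue); there is no depth.
- ctrl.camera_model(name): a dict with "intrinsics" (3x3 intrinsics, pixels), "k1" (the pictures are not rectified: a ray, as slopes to the right and down, at radius r is drawn at 1 + k1 r^2 times it, then the intrinsics apply), "rvec" (rotation vector, rad) and "tvec" (3), from world to camera coordinates, as OpenCV has them. Camera axes: x right, y down, z forward; pixel columns grow to the right and rows downward; lengths in m; the calibration is good to about 2 mm. A picture is of the moment at which its call begins. camera_model takes no time and is no camera call.
- ctrl.hand_in(): hands the job in; it is judged then, once.
The state is a dict: "time_s": time; "qpos": joint angles; "joint_vel": joint speeds; "tau": joint torques, N m; "ee_pos": TCP position; "eef_rot": TCP orientation; "force": force on the tool from outside, world axes, zero at the start; "moment": the same for the moment, N m; "grip_width": finger opening in m; "grip_force": force on a finger pad.
Only numpy, scipy, OpenCV 4.12 (cv2) and the standard library are available. Lean on these libraries where they do the work, as an engineer would, in place of code of your own. Each camera call takes 0.05 s, during which the arm holds its last target. There are 200 camera calls.

## Working session

There is one attempt and no reset: what is moved stays moved. The work goes in short steps, Python scripts to look and compute and a tool call to move; the robot and the scene stay as the last step left them, time stands still between calls to the robot, and variables do not carry over. Pictures are saved under pics/ and viewed, at most 10 in all, crops included, and the job is handed in when it is done.

Besides the shell and the picture viewer there is one more tool, called after "Request:" as name(argument=value, ...) on one line, values as JSON. jog_arm: Moves the arm, as the interface text tells. Its arguments: {"type":"object","properties":{"motion":{"type":"array"},"squeeze":{"type":"number"}},"required":["motion"]}

```bash
mkdir -p pics; python3 - <<'E'
from station import ctrl
import cv2,numpy as np
for n in("scene","top"):
    cv2.imwrite(f"pics/{n}0.png",ctrl.camera(n)[:,:,::-1]); m=ctrl.camera_model(n); print(n,m)
o=ctrl.get_obs();print({k:np.round(v,4) for k,v in o.items()}, ctrl.pinch_z)
E
```

```text
scene {'intrinsics': array([[504.64790447,   0.        , 323.36194688],
       [  0.        , 504.64790447, 238.56823574],
       [  0.        ,   0.        ,   1.        ]]), 'k1': -0.03246257284155773, 'rvec': array([ 2.00700997,  1.15718813, -0.56183792]), 'tvec': array([-0.26168819, -0.24001746,  1.45467046])}
top {'intrinsics': array([[550.54119752,   0.        , 324.54627424],
       [  0.        , 550.54119752, 240.03984062],
       [  0.        ,   0.        ,   1.        ]]), 'k1': -0.13226284353819276, 'rvec': array([ 2.15199885, -2.19815637,  0.13200096]), 'tvec': array([-0.02386828,  0.57589491,  1.41683942])}
{'time_s': np.float64(0.1), 'qpos': array([-1.2726e+00,  3.0040e-01,  1.5215e+00,  1.0000e-04,  1.3207e+00,
       -6.6600e-02]), 'joint_vel': array([-0.0003, -0.0007, -0.003 , -0.0013, -0.0003, -0.0013]), 'tau': array([-2.00000e-04, -5.32649e+01, -3.53288e+01,  7.09000e-02,
        2.35000e-02, -1.00000e-04]), 'ee_pos': array([ 0.1961, -0.5136,  0.205 ]), 'eef_rot': array([-3.1406e+00, -1.0000e-04,  3.6480e-01]), 'force': array([-0.4635, -0.0072,  0.1648]), 'moment': array([-0.0087,  0.0301,  0.0062]), 'grip_force': np.float64(0.0), 'grip_width': np.float64(0.0941)} 0.0188
```

View pics/scene0.png

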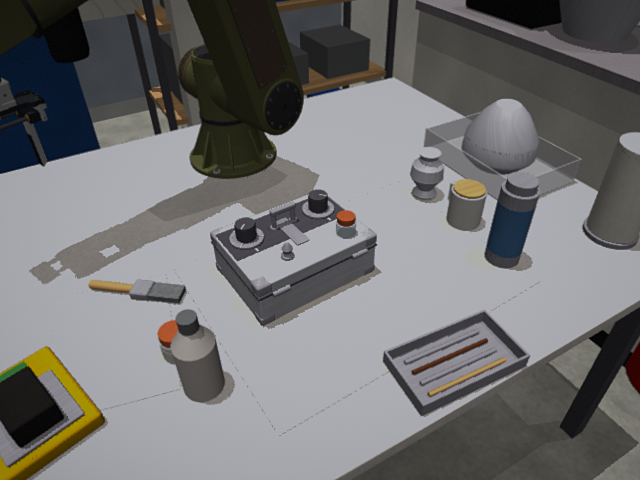

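View pics/top0.png

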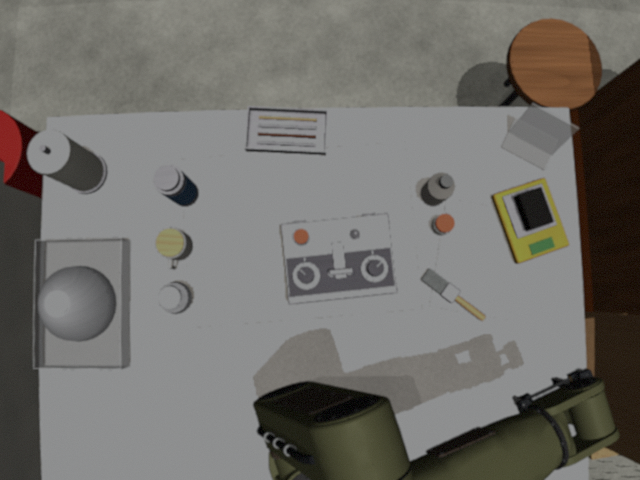

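The top view shows the case around (338,258), the left dial near (306,273), the right dial near (375,267) and the shackle near (340,272). I'll zoom in on the dials next.

```bash
python3 - <<'E'
import cv2,numpy as np
a=cv2.imread("pics/top0.png")[205:310,270:405]; b=cv2.imread("pics/scene0.png")[180:325,200:385]
a=cv2.resize(a,None,fx=5.9,fy=5.7*5.9/5.9,interpolation=cv2.INTER_CUBIC)[:598]
cv2.imwrite("pics/c1.png",cv2.resize(cv2.imread("pics/top0.png")[210:310,275:405],(780,600),interpolation=cv2.INTER_CUBIC))
cv2.imwrite("pics/c2.png",cv2.resize(b[:150],(740,580),interpolation=cv2.INTER_CUBIC))
E
```

```text
(no output)
```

View pics/c1.png

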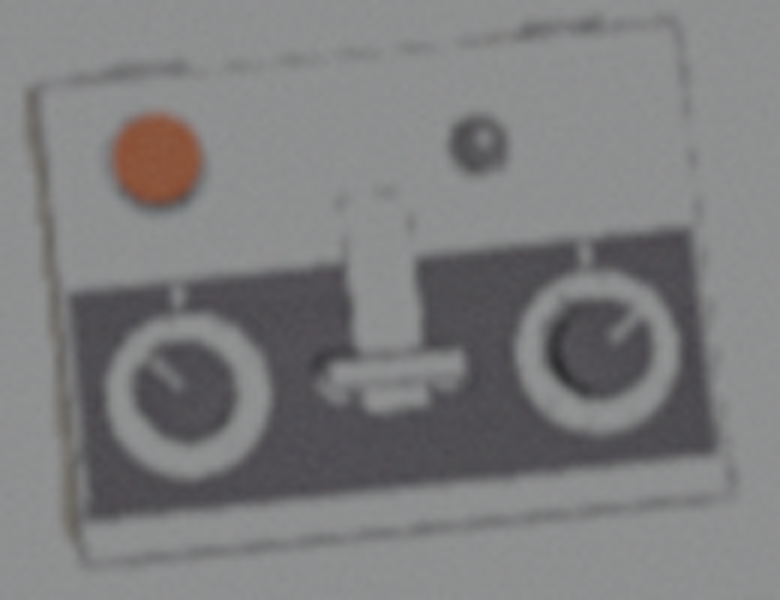

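View pics/c2.png

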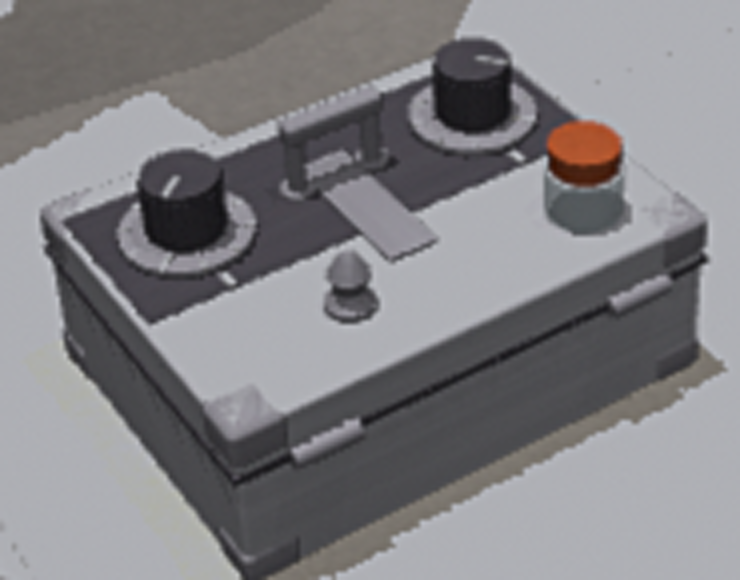

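Both views agree. The left dial's 0-bar is about 0.6 to 0.7 rad anticlockwise of its index, near number 1. The right dial's is about 0.95 rad clockwise, near 8.5. Next I'll fit the case pose.

```bash
cat > h.py <<'E'
from station import ctrl
import cv2,numpy as np
from scipy.optimize import least_squares
def proj(n,P):
    m=ctrl.camera_model(n); d=np.array([m["k1"],0,0,0,0])
    return cv2.projectPoints(np.array(P,float).reshape(-1,1,3),m["rvec"],m["tvec"],m["intrinsics"],d)[0].reshape(-1,2)
def c2w(p,P):
    P=np.array(P,float);c,s=np.cos(p[2]),np.sin(p[2])
    return np.c_[p[0]+c*P[:,0]-s*P[:,1],p[1]+s*P[:,0]+c*P[:,1],P[:,2]]
E
python3 - <<'E'
from h import *
L=[-.035,.085];R=[-.035,-.085]
obj=[L+[.105],R+[.105],L+[.14],R+[.14],[-.035,0,.144],[.1,.135,.1],[.1,-.135,.1],[-.1,-.135,.1],[-.1,.135,.1]]
pt=np.array([(189,395),(598,352),(185,393),(607,350),(397,366),(38,85),(680,20),(733,493),(85,565)])/6+[275,210]-.4
ob2=[L+[.14],R+[.14],[-.035,0,.144]]
ps=np.array([(472,62),(181,180),(332,110)])/4+[200,180]-.4
f=lambda p,w=0:np.r_[proj("top",c2w(p,obj))-pt,proj("scene",c2w(p,ob2))-ps]
r=least_squares(lambda p:f(p).ravel(),[.5,0,.05],loss="soft_l1")
print(r.x,np.round(f(r.x),1).tolist())
p=r.x
print(c2w(p,[L+[.127],R+[.127],[-.035,0,.138]]))
# pointers at knob top
def back(n,uv,z):
    return least_squares(lambda q:(proj(n,[[q[0],q[1],z]])-uv).ravel(),p[:2]).x
for nm,a,b,i in(("L",(150,355),(180,388),L),("R",(640,320),(612,342),R)):
    A,B=[back("top",np.array(v)/6+[275,210]-.4,.14) for v in(a,b)]
    d=A-B; print(nm,np.arctan2(d[1],d[0])-p[2])
for nm,a,b in(("L",(508,63),(478,58)),("R",(165,193),(180,176))):
    A,B=[back("scene",np.array(v)/4+[200,180]-.4,.14) for v in(a,b)]
    d=A-B; print(nm,np.arctan2(d[1],d[0])-p[2])
E
```

```text
[ 0.52287585 -0.0688052   0.08298905] [[-0.1, -0.3], [-0.2, -0.3], [0.3, -0.5], [-0.2, -0.7], [0.1, 0.2], [-0.1, -0.0], [-0.5, -0.1], [-0.1, 0.1], [-0.1, -0.3], [-0.3, -0.6], [-0.6, -1.4], [-0.6, -0.4]]
[[ 0.48095033  0.01300098  0.127     ]
 [ 0.49504228 -0.15641395  0.127     ]
 [ 0.4879963  -0.07170648  0.138     ]]
L 0.6351938197431345
R -1.01488010105437
L 0.6673721394583185
R -0.9999630673869109
```

Request:
jog_arm(motion=[[0.03, -0.026, 0, 0, 0, 0, 0.3], [0.03, -0.026, 0, 0, 0, 0, 0.3], [0.03, -0.026, 0, 0, 0, 0, 0.3], [0.03, -0.026, 0, 0, 0, 0, 0.3], [0.03, -0.026, 0, 0, 0, 0, 0.3]], squeeze=12)

```text
time_s: 0.6
ee_pos: [0.2903, -0.3373, 0.2052]
eef_rot: [-3.141, 0.0, 0.365]
force: [0.8, -0.4, -0.4]
grip_width: 0.0618
grip_force: 0.0
```

Request:
jog_arm(motion=[[0.03, -0.026, 0, 0, 0, 0, 0.3], [0.03, -0.026, 0, 0, 0, 0, 0.3], [0.03, -0.026, 0, 0, 0, 0, 0.3], [0.03, -0.026, 0, 0, 0, 0, 0.3], [0.03, -0.026, 0, 0, 0, 0, 0.3]])

```text
time_s: 1.1
ee_pos: [0.3841, -0.1623, 0.2054]
eef_rot: [-3.142, 0.0, 0.365]
force: [0.6, 0.0, 0.5]
grip_width: 0.0613
grip_force: 0.0
```

Request:
jog_arm(motion=[[0.03, -0.026, 0, 0, 0, 0, 0.3], [0.03, -0.026, 0, 0, 0, 0, 0.3], [0.03, -0.026, 0, 0, 0, 0, 0.3], [0.03, -0.026, 0, 0, 0, 0, 0.3], [0.03, -0.026, 0, 0, 0, 0, 0.3]])

```text
time_s: 1.6
ee_pos: [0.4779, 0.0127, 0.2053]
eef_rot: [-3.142, 0.0, 0.365]
force: [0.5, -1.2, -0.1]
grip_width: 0.061
grip_force: 0.0
```

Request:
jog_arm(motion=[[0, 0, 0, 0, 0, 0, 0.3], [0, 0, 0, 0, 0, 0, 0.3]])

```text
time_s: 1.8
ee_pos: [0.4773, 0.0115, 0.205]
eef_rot: [-3.141, 0.001, 0.366]
force: [0.0, -0.5, 1.0]
grip_width: 0.0608
grip_force: 0.0
```

Request:
jog_arm(motion=[[0.004, 0, 0.03, 0, 0, 0, 0.3], [0, 0, 0.03, 0, 0, 0, 0.3], [0, 0, 0.02, 0, 0, 0, 0.3], [0, 0, 0.012, 0, 0, 0, 0.3], [0, 0, 0, 0, 0, 0, 0.3]])

```text
time_s: 2.3
ee_pos: [0.4804, 0.0117, 0.1125]
eef_rot: [-3.141, 0.002, 0.364]
force: [-0.6, -0.5, 0.3]
grip_width: 0.0614
grip_force: 0.0
```

```bash
python3 - <<'E'
from h import *
a=ctrl.camera("scene")[180:325,200:385,::-1];cv2.imwrite("pics/c3.png",cv2.resize(a,(740,580),interpolation=cv2.INTER_CUBIC))
print(ctrl.get_obs()["moment"])
E
```

```text
[ 0.01012854 -0.04338704  0.07457417]
```

View pics/c3.png

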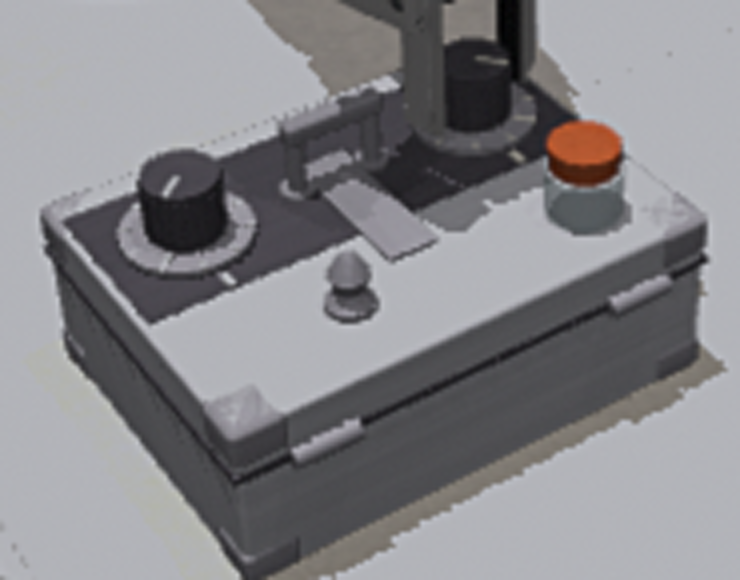

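The fingers stand on either side of the left knob, at about (425,80) and (515,40), clear of the shackle. I'll close now.

Request:
jog_arm(motion=[[0, 0, 0, 0, 0, 0, -0.3], [0, 0, 0, 0, 0, 0, -0.3], [0, 0, 0, 0, 0, 0, -0.3], [0, 0, 0, 0, 0, 0, -0.3], [0, 0, 0, 0, 0, 0, -0.3]], squeeze=12)

```text
time_s: 2.85
ee_pos: [0.4814, 0.0129, 0.1141]
eef_rot: [-3.141, -0.001, 0.365]
force: [-2.4, 3.9, 6.3]
grip_width: 0.0396
grip_force: 12.0
```

```bash
cat > s.py <<'E'
from station import ctrl
import numpy as np
o=ctrl.get_obs()
for k in("time_s","ee_pos","eef_rot","force","moment","grip_width","grip_force"):print(k,np.round(o[k],4))
print(round(float(o["tau"][5]),3))
E
python3 s.py
```

```text
time_s 2.85
ee_pos [0.4814 0.0129 0.1141]
eef_rot [-3.1413e+00 -9.0000e-04  3.6490e-01]
force [-2.4212  3.925   6.2913]
moment [ 0.7693  0.501  -0.0923]
grip_width 0.0396
grip_force 12.0013
-0.03
```

Request:
jog_arm(motion=[[0, 0, 0, 0, 0, -0.08, -0.3], [0, 0, 0, 0, 0, -0.08, -0.3], [0, 0, 0, 0, 0, -0.08, -0.3], [0, 0, 0, 0, 0, -0.08, -0.3], [0, 0, 0, 0, 0, -0.08, -0.3]])

```text
time_s: 3.35
ee_pos: [0.4811, 0.0133, 0.1141]
eef_rot: [-3.141, -0.001, 0.768]
force: [-5.5, 7.7, 8.5]
grip_width: 0.0397
grip_force: 12.0
```

```bash
python3 s.py; python3 - <<'E'
from h import *
a=ctrl.camera("top")[210:310,275:405,::-1];b=ctrl.camera("scene")[170:270,215:345,::-1]
cv2.imwrite("pics/c4.png",cv2.resize(b,(780,600),interpolation=cv2.INTER_CUBIC))
E
```

```text
time_s 3.35
ee_pos [0.4811 0.0133 0.1141]
eef_rot [-3.1406e+00 -1.0000e-03  7.6810e-01]
force [-5.4603  7.7094  8.4867]
moment [ 1.3171  0.958  -0.0975]
grip_width 0.0397
grip_force 12.0018
1.534
```

View pics/c4.png

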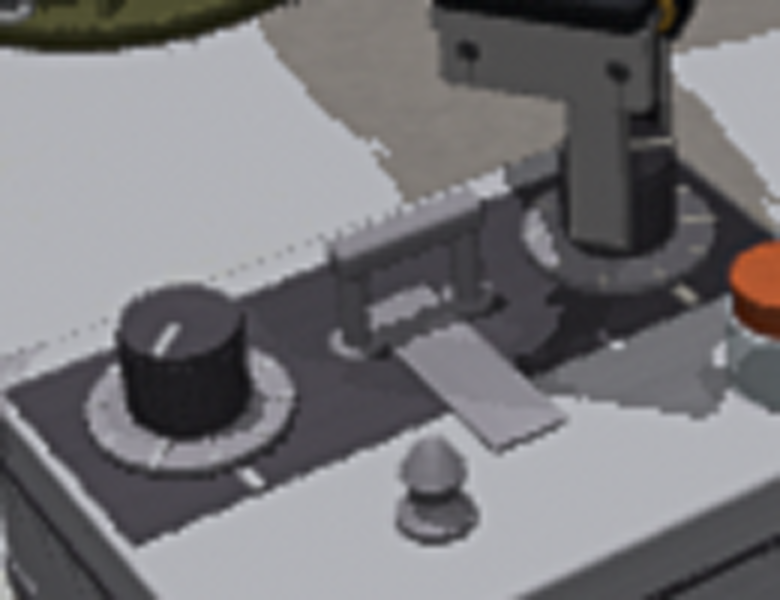

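The left dial follows the grip: its 0-bar has turned to the right, with flange bar near (700,218), and mz is about -0.1, which matches free friction. I'll go on to just short of the gate range, then slow down.

Request:
jog_arm(motion=[[0, 0, 0, 0, 0, -0.08, -0.3], [0, 0, 0, 0, 0, -0.08, -0.3], [0, 0, 0, 0, 0, -0.08, -0.3], [0, 0, 0, 0, 0, -0.08, -0.3], [0, 0, 0, 0, 0, -0.03, -0.3]])

```text
time_s: 3.95
ee_pos: [0.4807, 0.0135, 0.1141]
eef_rot: [-3.14, -0.001, 1.118]
force: [-8.4, 9.5, 10.0]
grip_width: 0.0398
grip_force: 12.0
```

```bash
python3 s.py
```

```text
time_s 3.95
ee_pos [0.4807 0.0135 0.1141]
eef_rot [-3.1401e+00 -1.2000e-03  1.1180e+00]
force [-8.3543  9.5486 10.0147]
moment [ 1.6918  1.4258 -0.1417]
grip_width 0.0398
grip_force 12.0017
-0.347
```

Request:
jog_arm(motion=[[0.001, -0.0015, -0.0015, 0, 0, 0, -0.3], [0, 0, 0, 0, 0, -0.015, -0.3], [0, 0, 0, 0, 0, -0.015, -0.3], [0, 0, 0, 0, 0, -0.015, -0.3], [0, 0, 0, 0, 0, -0.015, -0.3]])

```text
time_s: 4.45
ee_pos: [0.4806, 0.0138, 0.1147]
eef_rot: [3.141, 0.0, 1.175]
force: [4.2, -1.8, -5.8]
grip_width: 0.0398
grip_force: 12.0
```

```bash
python3 s.py
```

```text
time_s 4.45
ee_pos [0.4806 0.0138 0.1147]
eef_rot [3.1408e+00 3.0000e-04 1.1749e+00]
force [ 4.202  -1.85   -5.8268]
moment [-0.2948 -0.8039 -0.0988]
grip_width 0.0398
grip_force 11.9992
0.208
```

Request:
jog_arm(motion=[[0, 0, 0.0005, 0, 0, -0.015, -0.3], [0, 0, 0, 0, 0, -0.015, -0.3], [0, 0, 0, 0, 0, -0.015, -0.3], [0, 0, 0, 0, 0, -0.015, -0.3], [0, 0, 0, 0, 0, -0.015, -0.3]])

```text
time_s: 4.95
ee_pos: [0.4805, 0.0138, 0.1146]
eef_rot: [3.141, 0.0, 1.251]
force: [2.9, -3.5, -0.1]
grip_width: 0.0393
grip_force: 12.0
```

```bash
python3 s.py|grep -E "rot|mom|for"
```

```text
eef_rot [3.1409e+00 2.0000e-04 1.2509e+00]
force [ 2.875  -3.5358 -0.0591]
moment [-0.8    -0.5389 -0.0593]
grip_force 11.9999
```

Request:
jog_arm(motion=[[0, 0, 0, 0, 0, -0.015, -0.3], [0, 0, 0, 0, 0, -0.015, -0.3], [0, 0, 0, 0, 0, -0.015, -0.3], [0, 0, 0, 0, 0, -0.015, -0.3], [0, 0, 0, 0, 0, -0.015, -0.3]])

```text
time_s: 5.45
ee_pos: [0.4804, 0.0139, 0.1146]
eef_rot: [3.141, 0.0, 1.326]
force: [2.2, -4.4, -0.2]
grip_width: 0.0396
grip_force: 12.0
```

```bash
python3 s.py|grep -E "rot|mom|for"
```

```text
eef_rot [3.1412e+00 2.0000e-04 1.3260e+00]
force [ 2.2067 -4.4423 -0.2118]
moment [-0.8485 -0.3727 -0.0304]
grip_force 11.9996
```

Request:
jog_arm(motion=[[0, 0, 0, 0, 0, -0.015, -0.3], [0, 0, 0, 0, 0, -0.015, -0.3], [0, 0, 0, 0, 0, -0.015, -0.3], [0, 0, 0, 0, 0, -0.015, -0.3], [0, 0, 0, 0, 0, -0.015, -0.3]])

```text
time_s: 5.95
ee_pos: [0.4803, 0.0139, 0.1146]
eef_rot: [3.141, 0.0, 1.401]
force: [1.5, -5.0, 1.6]
grip_width: 0.0398
grip_force: 12.0
```

```bash
python3 s.py|grep -E "rot|mom|for"
```

```text
eef_rot [3.1414e+00 3.0000e-04 1.4011e+00]
force [ 1.549  -4.9983  1.5877]
moment [-0.9448 -0.2228 -0.0236]
grip_force 11.9999
```

Request:
jog_arm(motion=[[0, 0, 0, 0, 0, -0.015, -0.3], [0, 0, 0, 0, 0, -0.015, -0.3], [0, 0, 0, 0, 0, -0.015, -0.3], [0, 0, 0, 0, 0, -0.015, -0.3], [0, 0, 0, 0, 0, -0.015, -0.3]])

```text
time_s: 6.45
ee_pos: [0.4802, 0.014, 0.1146]
eef_rot: [-3.141, -0.0, 1.476]
force: [0.5, -2.5, 2.7]
grip_width: 0.0401
grip_force: 12.0
```

```bash
python3 s.py|grep -E "rot|mom|for"
```

```text
eef_rot [-3.1414 -0.      1.4757]
force [ 0.4921 -2.4655  2.7397]
moment [-0.5798  0.0016 -0.3033]
grip_force 12.0004
```

mz jumped to -0.30 N m, so the dial has probably caught. I'll check that it is stopped in the other direction too.

Request:
jog_arm(motion=[[0, 0, 0, 0, 0, 0.03, -0.3], [0, 0, 0, 0, 0, 0.03, -0.3], [0, 0, 0, 0, 0, 0.03, -0.3], [0, 0, 0, 0, 0, 0.03, -0.3], [0, 0, 0, 0, 0, 0.02, -0.3]])

```text
time_s: 6.95
ee_pos: [0.4804, 0.014, 0.1146]
eef_rot: [3.141, 0.0, 1.334]
force: [1.4, -4.2, 1.7]
grip_width: 0.04
grip_force: 12.0
```

```bash
python3 s.py|grep -E "rot|mom|for"
```

```text
eef_rot [3.1411e+00 1.0000e-04 1.3343e+00]
force [ 1.3595 -4.2378  1.6766]
moment [-0.8849 -0.3731  0.0214]
grip_force 11.9998
```

Request:
jog_arm(motion=[[0, 0, 0, 0, 0, 0.015, -0.3], [0, 0, 0, 0, 0, 0.015, -0.3]])

```text
time_s: 7.15
ee_pos: [0.4805, 0.014, 0.1146]
eef_rot: [3.141, 0.0, 1.305]
force: [2.6, -4.4, 2.2]
grip_width: 0.0397
grip_force: 12.0
```

```bash
python3 s.py|grep -E "rot|mom|for"
```

```text
eef_rot [3.1410e+00 1.0000e-04 1.3049e+00]
force [ 2.5796 -4.3832  2.2022]
moment [-0.882  -0.4424  0.1892]
grip_force 11.9998
```

Request:
jog_arm(motion=[[0, 0, 0, 0, 0, 0.015, -0.3], [0, 0, 0, 0, 0, 0, -0.3]])

```text
time_s: 7.35
ee_pos: [0.4805, 0.014, 0.1146]
eef_rot: [3.141, 0.0, 1.29]
force: [2.2, -4.4, 2.9]
grip_width: 0.0397
grip_force: 12.0
```

```bash
python3 s.py|grep -E "rot|mom|for"
```

```text
eef_rot [3.1410e+00 1.0000e-04 1.2901e+00]
force [ 2.2165 -4.4004  2.8898]
moment [-0.922  -0.46    0.1544]
grip_force 12.0001
```

Request:
jog_arm(motion=[[0, 0, 0, 0, 0, 0.015, -0.3], [0, 0, 0, 0, 0, 0.015, -0.3]])

```text
time_s: 7.55
ee_pos: [0.4806, 0.0142, 0.1146]
eef_rot: [3.141, -0.0, 1.26]
force: [3.2, -2.7, 1.7]
grip_width: 0.0398
grip_force: 12.0
```

```bash
python3 s.py|grep -E "rot|mom|for"
```

```text
eef_rot [ 3.1408e+00 -4.0000e-04  1.2599e+00]
force [ 3.1919 -2.6644  1.6685]
moment [-0.3795 -0.787   0.287 ]
grip_force 12.0
```

Request:
jog_arm(motion=[[0, 0, 0, 0, 0, 0.015, -0.3], [0, 0, 0, 0, 0, 0, -0.3]])

```text
time_s: 7.75
ee_pos: [0.4807, 0.0143, 0.1146]
eef_rot: [3.141, -0.001, 1.244]
force: [5.5, -0.6, 1.2]
grip_width: 0.0398
grip_force: 12.0
```

```bash
python3 s.py|grep -E "rot|mom|for"; python3 - <<'E'
from h import *
a=ctrl.camera("top")[240:300,285:345,::-1];b=ctrl.camera("scene")[170:235,290:355,::-1]
cv2.imwrite("pics/c5.png",np.hstack([cv2.resize(x,(400,400),interpolation=cv2.INTER_CUBIC) for x in(a,b)]))
p=[.52288,-.0688,.083]
for th in(1.4,1.6,1.76,1.9):
    P=[[-.035+.031*np.cos(th),.085+.031*np.sin(th),.105],[-.035+.016*np.cos(th),.085+.016*np.sin(th),.14]]
    print(th,((proj("scene",c2w(p,P))-[290,170])*400/65).round()+[400,0])
E
```

```text
eef_rot [ 3.1407e+00 -7.0000e-04  1.2443e+00]
force [ 5.4717 -0.6226  1.1667]
moment [-0.1787 -1.0416  0.2381]
grip_force 12.0002
1.4 [[651. 213.]
 [611. 139.]]
1.6 [[642. 204.]
 [607. 135.]]
1.76 [[633. 198.]
 [602. 132.]]
1.9 [[623. 193.]
 [597. 129.]]
```

View pics/c5.png

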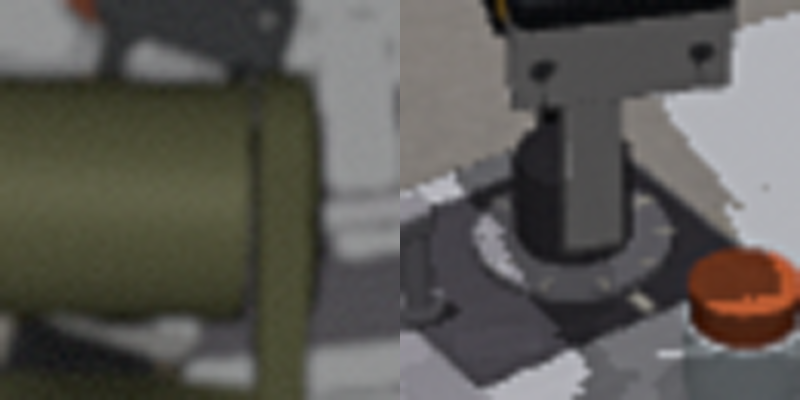

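The flange ticks show in the scene crop at (663,232), (603,283) and (547,285), with the long bar near (641,201). I'll read the dial angle from these.

```bash
python3 - <<'E'
from h import *
p=[.52288,-.0688,.083]
T=np.array([(663,232),(603,283),(547,285),(641,201)])
f=lambda a:(proj("scene",c2w(p,np.array([[-.035+.03*np.cos(x),.085+.03*np.sin(x),.1055] for x in a])))-[290,170])*400/65+[400,0]
al=np.arange(-3.14,3.14,.01);F=f(al)
for t in T:
    d=np.linalg.norm(F-t,axis=1);i=d.argmin();print(t,al[i].round(2),d[i].round(1),[(al[i]+.628*n).round(2) for n in range(6)])
E
```

```text
[663 232] 0.99 5.9 [np.float64(0.99), np.float64(1.62), np.float64(2.25), np.float64(2.87), np.float64(3.5), np.float64(4.13)]
[603 283] -0.22 1.1 [np.float64(-0.22), np.float64(0.41), np.float64(1.04), np.float64(1.66), np.float64(2.29), np.float64(2.92)]
[547 285] -0.85 0.5 [np.float64(-0.85), np.float64(-0.22), np.float64(0.41), np.float64(1.03), np.float64(1.66), np.float64(2.29)]
[641 201] 1.61 3.0 [np.float64(1.61), np.float64(2.24), np.float64(2.87), np.float64(3.49), np.float64(4.12), np.float64(4.75)]
```

The left dial reads about 1.65 rad while the grip turned back to about 1.53, so it is held both ways in the gate, which is centred near 1.70. I'll relax it to mid-play, release and rise.

Request:
jog_arm(motion=[[0, 0, 0, 0, 0, -0.03, -0.3], [0, 0, 0, 0, 0, -0.03, -0.3], [0, 0, 0, 0, 0, -0.02, -0.3], [0, 0, 0, 0, 0, 0, 0.3], [0, 0, 0, 0, 0, 0, 0.3]])

```text
time_s: 8.35
ee_pos: [0.4796, 0.0142, 0.114]
eef_rot: [-3.14, 0.0, 1.325]
force: [0.8, 0.1, 0.7]
grip_width: 0.0522
grip_force: 0.0
```

Request:
jog_arm(motion=[[0, 0, 0, 0, 0, 0, 0.3], [0, 0, 0, 0, 0, 0, 0.3], [0, 0, -0.03, 0, 0, -0.1, 0.3], [0, 0, -0.03, 0, 0, -0.1, 0.3], [0, 0, -0.03, 0, 0, -0.1, 0.3]])

```text
time_s: 8.85
ee_pos: [0.48, 0.0141, 0.2055]
eef_rot: [-3.141, -0.0, 1.629]
force: [0.7, 0.5, -0.0]
grip_width: 0.0611
grip_force: 0.0
```

```bash
python3 s.py
```

```text
time_s 8.85
ee_pos [0.48   0.0141 0.2055]
eef_rot [-3.1409e+00 -1.0000e-04  1.6288e+00]
force [ 0.6876  0.4516 -0.0421]
moment [-0.0154 -0.0713 -0.0053]
grip_width 0.0611
grip_force 0.0
2.102
```

Request:
jog_arm(motion=[[-0.0425, 0.0012, 0, 0, 0, 0, 0.3], [-0.0425, 0.0012, 0, 0, 0, 0, 0.3], [-0.0425, 0.0012, 0, 0, 0, 0, 0.3], [-0.0425, 0.0012, 0, 0, 0, 0, 0.3], [0, 0, 0, 0, 0, 0, 0.3]])

```text
time_s: 9.35
ee_pos: [0.494, -0.1592, 0.204]
eef_rot: [-3.141, 0.0, 1.621]
force: [-0.2, -0.3, -0.1]
grip_width: 0.0617
grip_force: 0.0
```

Request:
jog_arm(motion=[[0, 0, 0, 0, 0, 0, 0.3], [0, 0, 0.03, 0, 0, 0, 0.3], [0, 0, 0.03, 0, 0, 0, 0.3], [0, 0, 0.02, 0, 0, 0, 0.3], [0, 0, 0, 0, 0, 0, 0.3]])

```text
time_s: 9.85
ee_pos: [0.4931, -0.1536, 0.1222]
eef_rot: [-3.138, -0.002, 1.626]
force: [0.7, -0.2, 1.4]
grip_width: 0.061
grip_force: 0.0
```

Request:
jog_arm(motion=[[-0.001, 0.001, 0.007, 0, 0, 0, 0.3], [0, 0, 0, 0, 0, 0, 0.3]])

```text
time_s: 10.05
ee_pos: [0.4957, -0.156, 0.1179]
eef_rot: [3.141, 0.0, 1.625]
force: [0.2, -0.3, -0.3]
grip_width: 0.061
grip_force: 0.0
```

Request:
jog_arm(motion=[[0, 0, 0, 0, 0, 0, -0.3], [0, 0, 0, 0, 0, 0, -0.3], [0, 0, 0, 0, 0, 0, -0.3], [0, 0, 0, 0, 0, 0, -0.3]], squeeze=12)

```text
time_s: 10.45
ee_pos: [0.4943, -0.1565, 0.1178]
eef_rot: [-3.139, -0.0, 1.625]
force: [-11.6, -1.4, 8.2]
grip_width: 0.0395
grip_force: 12.0
```

```bash
python3 s.py
```

```text
time_s 10.45
ee_pos [ 0.4943 -0.1565  0.1178]
eef_rot [-3.1391e+00 -1.0000e-04  1.6248e+00]
force [-11.5829  -1.3751   8.1686]
moment [-0.0405  1.9469  0.0412]
grip_width 0.0395
grip_force 12.0014
0.016
```

Request:
jog_arm(motion=[[0, -0.0013, -0.0013, 0, 0, 0, -0.3], [0, 0, 0, 0, 0, 0.08, -0.3], [0, 0, 0, 0, 0, 0.08, -0.3], [0, 0, 0, 0, 0, 0.08, -0.3], [0, 0, 0, 0, 0, 0.08, -0.3]])

```text
time_s: 10.95
ee_pos: [0.4943, -0.1564, 0.1183]
eef_rot: [3.141, -0.0, 1.302]
force: [6.0, -1.4, -9.5]
grip_width: 0.0397
grip_force: 12.0
```

```bash
python3 s.py
```

```text
time_s 10.95
ee_pos [ 0.4943 -0.1564  0.1183]
eef_rot [ 3.1410e+00 -2.0000e-04  1.3016e+00]
force [ 6.0401 -1.3759 -9.5261]
moment [-0.2818 -1.1005  0.1024]
grip_width 0.0397
grip_force 11.9941
-1.548
```

Dial now about 4.95.

Request:
jog_arm(motion=[[0, 0, 0.0007, 0, 0, 0.05, -0.3], [0, 0, 0, 0, 0, 0.05, -0.3], [0, 0, 0, 0, 0, 0.02, -0.3], [0, 0, 0, 0, 0, 0.015, -0.3], [0, 0, 0, 0, 0, 0.015, -0.3]])

```text
time_s: 11.45
ee_pos: [0.4944, -0.1565, 0.1182]
eef_rot: [3.141, -0.0, 1.155]
force: [4.7, 0.3, -2.6]
grip_width: 0.0399
grip_force: 12.0
```

```bash
python3 s.py|grep -E "rot|mom|for"
```

```text
eef_rot [ 3.1406e+00 -2.0000e-04  1.1545e+00]
force [ 4.7143  0.3478 -2.634 ]
moment [ 0.0091 -0.9412  0.1561]
grip_force 11.9986
```

Request:
jog_arm(motion=[[0, 0, 0, 0, 0, 0.015, -0.3], [0, 0, 0, 0, 0, 0.015, -0.3], [0, 0, 0, 0, 0, 0.015, -0.3], [0, 0, 0, 0, 0, 0.015, -0.3], [0, 0, 0, 0, 0, 0.015, -0.3]])

```text
time_s: 11.95
ee_pos: [0.4944, -0.1565, 0.1182]
eef_rot: [3.141, -0.0, 1.079]
force: [5.2, -0.3, -3.1]
grip_width: 0.0396
grip_force: 12.0
```

```bash
python3 s.py|grep -E "rot|mom|for"
```

```text
eef_rot [ 3.1405e+00 -3.0000e-04  1.0795e+00]
force [ 5.2198 -0.2593 -3.0533]
moment [-0.0234 -0.9631  0.1486]
grip_force 11.9985
```

Request:
jog_arm(motion=[[0, 0, 0, 0, 0, 0.015, -0.3], [0, 0, 0, 0, 0, 0.015, -0.3], [0, 0, 0, 0, 0, 0.015, -0.3], [0, 0, 0, 0, 0, 0.015, -0.3], [0, 0, 0, 0, 0, 0.015, -0.3]])

```text
time_s: 12.45
ee_pos: [0.4945, -0.1565, 0.1183]
eef_rot: [3.14, -0.0, 1.004]
force: [5.3, -0.4, -3.1]
grip_width: 0.0396
grip_force: 12.0
```

```bash
python3 s.py|grep -E "rot|mom|for"
```

```text
eef_rot [ 3.1404e+00 -4.0000e-04  1.0044e+00]
force [ 5.294  -0.4294 -3.0785]
moment [-0.0889 -1.0741  0.1164]
grip_force 11.9984
```

Request:
jog_arm(motion=[[0, 0, 0, 0, 0, 0.015, -0.3], [0, 0, 0, 0, 0, 0.015, -0.3], [0, 0, 0, 0, 0, 0.015, -0.3], [0, 0, 0, 0, 0, 0.015, -0.3], [0, 0, 0, 0, 0, 0.015, -0.3]])

```text
time_s: 12.95
ee_pos: [0.4945, -0.1566, 0.1182]
eef_rot: [3.14, -0.001, 0.929]
force: [6.3, -0.3, -2.8]
grip_width: 0.0395
grip_force: 12.0
```

```bash
python3 s.py|grep -E "rot|mom|for"
```

```text
eef_rot [ 3.1404e+00 -5.0000e-04  9.2940e-01]
force [ 6.3249 -0.3307 -2.8477]
moment [-0.0806 -1.0534  0.0885]
grip_force 11.9984
```

Dial about 4.57.

Request:
jog_arm(motion=[[0, 0, 0, 0, 0, 0.015, -0.3], [0, 0, 0, 0, 0, 0.015, -0.3], [0, 0, 0, 0, 0, 0.015, -0.3], [0, 0, 0, 0, 0, 0.015, -0.3], [0, 0, 0, 0, 0, 0.015, -0.3]])

```text
time_s: 13.45
ee_pos: [0.4945, -0.1566, 0.1182]
eef_rot: [3.14, -0.001, 0.854]
force: [5.9, -0.8, -4.0]
grip_width: 0.0393
grip_force: 12.0
```

```bash
python3 s.py|grep -E "rot|mom|for"
```

```text
eef_rot [ 3.1404e+00 -6.0000e-04  8.5430e-01]
force [ 5.8737 -0.7671 -4.0043]
moment [-0.0583 -1.1705  0.0931]
grip_force 11.9982
```

Request:
jog_arm(motion=[[0, 0, 0, 0, 0, 0.015, -0.3], [0, 0, 0, 0, 0, 0.015, -0.3], [0, 0, 0, 0, 0, 0.015, -0.3], [0, 0, 0, 0, 0, 0.015, -0.3], [0, 0, 0, 0, 0, 0.015, -0.3]])

```text
time_s: 13.95
ee_pos: [0.4945, -0.1566, 0.1182]
eef_rot: [3.14, -0.001, 0.779]
force: [6.8, -1.5, -4.7]
grip_width: 0.0398
grip_force: 12.0
```

```bash
python3 s.py|grep -E "rot|mom|for"
```

```text
eef_rot [ 3.1404e+00 -7.0000e-04  7.7930e-01]
force [ 6.8153 -1.4618 -4.6705]
moment [-0.138  -1.1744  0.058 ]
grip_force 11.9985
```

Request:
jog_arm(motion=[[0, 0, 0, 0, 0, 0.015, -0.3], [0, 0, 0, 0, 0, 0.015, -0.3], [0, 0, 0, 0, 0, 0.015, -0.3], [0, 0, 0, 0, 0, 0.015, -0.3], [0, 0, 0, 0, 0, 0.015, -0.3]])

```text
time_s: 14.45
ee_pos: [0.4946, -0.1566, 0.1182]
eef_rot: [3.14, -0.001, 0.704]
force: [6.6, -1.7, -4.2]
grip_width: 0.0396
grip_force: 12.0
```

```bash
python3 s.py|grep -E "rot|mom|for"
```

```text
eef_rot [ 3.1403e+00 -9.0000e-04  7.0430e-01]
force [ 6.5885 -1.7077 -4.1539]
moment [-0.1575 -1.1867  0.0795]
grip_force 11.9986
```

Request:
jog_arm(motion=[[0, 0, 0, 0, 0, 0.015, -0.3], [0, 0, 0, 0, 0, 0.015, -0.3], [0, 0, 0, 0, 0, 0.015, -0.3], [0, 0, 0, 0, 0, 0.015, -0.3], [0, 0, 0, 0, 0, 0.015, -0.3]])

```text
time_s: 14.95
ee_pos: [0.4945, -0.1567, 0.1182]
eef_rot: [3.14, -0.001, 0.63]
force: [5.5, -2.0, -2.3]
grip_width: 0.0401
grip_force: 12.0
```

```bash
python3 s.py|grep -E "rot|mom|for"
```

```text
eef_rot [ 3.1403e+00 -8.0000e-04  6.2960e-01]
force [ 5.4756 -2.0435 -2.284 ]
moment [-0.354  -0.9206  0.3518]
grip_force 11.9995
```

mz jumped to +0.35 N m, so the dial has caught near 4.3. I'll check it in reverse.

Request:
jog_arm(motion=[[0, 0, 0, 0, 0, -0.03, -0.3], [0, 0, 0, 0, 0, -0.03, -0.3], [0, 0, 0, 0, 0, -0.03, -0.3], [0, 0, 0, 0, 0, -0.03, -0.3], [0, 0, 0, 0, 0, -0.03, -0.3]])

```text
time_s: 15.45
ee_pos: [0.4945, -0.1566, 0.1182]
eef_rot: [3.14, -0.001, 0.781]
force: [6.3, -1.5, -3.0]
grip_width: 0.0398
grip_force: 12.0
```

```bash
python3 s.py|grep -E "rot|mom|for"
```

```text
eef_rot [ 3.1404e+00 -7.0000e-04  7.8100e-01]
force [ 6.3342 -1.4698 -2.9832]
moment [-0.1572 -1.089  -0.0299]
grip_force 11.9997
```

Request:
jog_arm(motion=[[0, 0, 0, 0, 0, -0.015, -0.3], [0, 0, 0, 0, 0, -0.015, -0.3], [0, 0, 0, 0, 0, -0.015, -0.3]])

```text
time_s: 15.75
ee_pos: [0.4945, -0.1566, 0.1182]
eef_rot: [3.14, -0.001, 0.825]
force: [5.5, -1.3, -3.7]
grip_width: 0.04
grip_force: 12.0
```

```bash
python3 s.py|grep -E "rot|mom|for"
```

```text
eef_rot [ 3.1404e+00 -6.0000e-04  8.2520e-01]
force [ 5.4998 -1.2888 -3.6873]
moment [-0.2117 -1.1511 -0.2495]
grip_force 11.9989
```

Caught both ways. I'll centre it in its play, release, rise and turn to the shackle's orientation.

Request:
jog_arm(motion=[[0, 0, 0, 0, 0, 0.03, -0.3], [0, 0, 0, 0, 0, 0.03, -0.3], [0, 0, 0, 0, 0, 0.025, -0.3], [0, 0, 0, 0, 0, 0, 0.3], [0, 0, 0, 0, 0, 0, 0.3]])

```text
time_s: 16.25
ee_pos: [0.4938, -0.1564, 0.1181]
eef_rot: [-3.141, 0.0, 0.74]
force: [1.6, -0.8, 0.3]
grip_width: 0.0521
grip_force: 0.0
```

Request:
jog_arm(motion=[[0, 0, 0, 0, 0, 0, 0.3], [0, 0, 0, 0, 0, 0, 0.3], [0, 0, -0.03, 0, 0, 0, 0.3], [0, 0, -0.03, 0, 0, -0.12, 0.3], [0, 0, -0.03, 0, 0, -0.12, 0.3]])

```text
time_s: 16.75
ee_pos: [0.4938, -0.1564, 0.2092]
eef_rot: [-3.141, 0.0, 0.985]
force: [0.4, -0.5, -0.1]
grip_width: 0.0613
grip_force: 0.0
```

Request:
jog_arm(motion=[[0, 0, 0, 0, 0, -0.135, 0.3], [0, 0, 0, 0, 0, -0.135, 0.3], [0, 0, 0, 0, 0, -0.135, 0.3], [0, 0, 0, 0, 0, -0.135, 0.3], [0, 0, 0, 0, 0, -0.135, 0.3]])

```text
time_s: 17.25
ee_pos: [0.4939, -0.1564, 0.208]
eef_rot: [-3.141, -0.0, 1.661]
force: [0.3, 1.0, 0.8]
grip_width: 0.0613
grip_force: 0.0
```

Request:
jog_arm(motion=[[0, 0, 0, 0, 0, 0, 0.3], [0, 0, 0, 0, 0, 0, 0.3]])

```text
time_s: 17.45
ee_pos: [0.494, -0.1564, 0.208]
eef_rot: [-3.142, -0.0, 1.651]
force: [-0.2, 0.6, -0.2]
grip_width: 0.0608
grip_force: 0.0
```

Request:
jog_arm(motion=[[0.0425, 0, 0, 0, 0, 0, 0.3], [0.0425, 0, 0, 0, 0, 0, 0.3], [0, 0, 0, 0, 0, 0, 0], [0, 0, 0.03, 0, 0, 0, 0], [0, 0, 0.03, 0, 0, 0, 0]])

```text
time_s: 17.95
ee_pos: [0.4873, -0.072, 0.1479]
eef_rot: [3.14, 0.001, 1.652]
force: [0.7, -0.3, -1.0]
grip_width: 0.0474
grip_force: 0.0
```

Request:
jog_arm(motion=[[0, 0, 0.02, 0, 0, 0, 0], [0, 0, 0.007, 0, 0, 0, 0], [0, 0, 0, 0, 0, 0, 0]])

```text
time_s: 18.25
ee_pos: [0.4867, -0.0721, 0.1207]
eef_rot: [-3.14, -0.0, 1.653]
force: [-0.0, -0.4, 0.6]
grip_width: 0.047
grip_force: 0.0
```

```bash
python3 s.py; python3 - <<'E'
from h import *
b=ctrl.camera("scene")[165:265,215:345,::-1]
cv2.imwrite("pics/c6.png",cv2.resize(b,(780,600),interpolation=cv2.INTER_CUBIC))
E
```

```text
time_s 18.25
ee_pos [ 0.4867 -0.0721  0.1207]
eef_rot [-3.1405e+00 -3.0000e-04  1.6529e+00]
force [-0.0011 -0.4482  0.6003]
moment [-0.0478 -0.121  -0.0276]
grip_width 0.047
grip_force 0.0
0.033
```

View pics/c6.png

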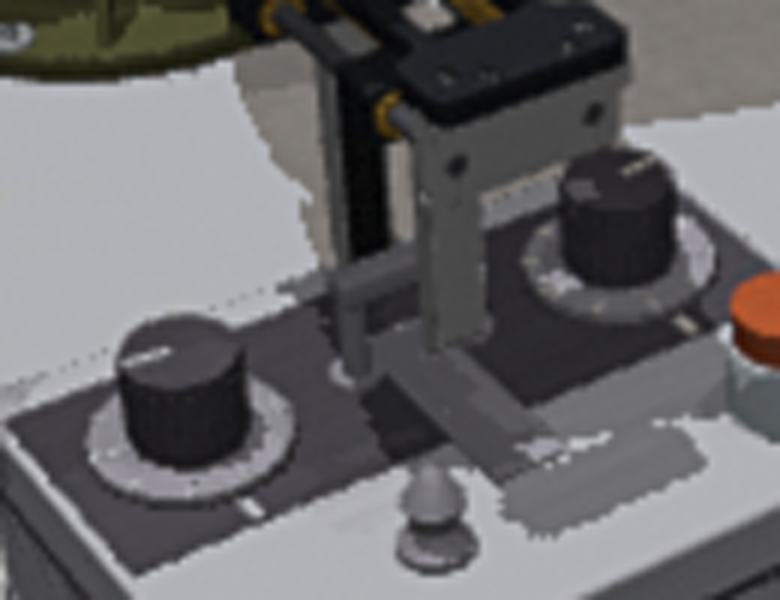

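The fingers straddle the crossbar: front finger at (455,300), bar at (380,275). The right dial's pointer now points left, and the left dial's points right. I'll grip lightly so that any overload slips, and lift slowly.

Request:
jog_arm(motion=[[0, 0, 0, 0, 0, 0, -1], [0, 0, 0, 0, 0, 0, -1], [0, 0, 0, 0, 0, 0, -1], [0, 0, 0, 0, 0, 0, -1], [0, 0, 0, 0, 0, 0, -1]], squeeze=12)

```text
time_s: 18.8
ee_pos: [0.4871, -0.0718, 0.1213]
eef_rot: [3.141, 0.0, 1.655]
force: [2.6, 1.6, -1.6]
grip_width: 0.0121
grip_force: 12.0
```

Request:
jog_arm(motion=[[0, 0, -0.001, 0, 0, 0, -1], [0, 0, -0.001, 0, 0, 0, -1], [0, 0, 0, 0, 0, 0, -1]])

```text
time_s: 19.1
ee_pos: [0.4871, -0.0718, 0.1232]
eef_rot: [3.141, 0.0, 1.655]
force: [2.8, 0.7, -1.7]
grip_width: 0.0118
grip_force: 12.0
```

Request:
jog_arm(motion=[[0, 0, -0.001, 0, 0, 0, -1], [0, 0, -0.001, 0, 0, 0, -1]])

```text
time_s: 19.3
ee_pos: [0.4871, -0.0717, 0.1251]
eef_rot: [3.141, 0.0, 1.655]
force: [4.8, 0.4, -3.6]
grip_width: 0.0121
grip_force: 12.0
```

Request:
jog_arm(motion=[[0, 0, -0.001, 0, 0, 0, -1], [0, 0, -0.001, 0, 0, 0, -1]])

```text
time_s: 19.5
ee_pos: [0.487, -0.0717, 0.1272]
eef_rot: [3.141, 0.0, 1.655]
force: [5.9, -0.1, -4.8]
grip_width: 0.0118
grip_force: 12.0
```

It slides freely at about 5 N past the 1.5 mm catch, so the lock is open. I'll keep going up.

Request:
jog_arm(motion=[[0, 0.0007, -0.002, 0, 0, 0, -1], [0, 0, -0.002, 0, 0, 0, -1], [0, 0, -0.002, 0, 0, 0, -1], [0, 0, -0.002, 0, 0, 0, -1], [0, 0, -0.002, 0, 0, 0, -1]])

```text
time_s: 20.0
ee_pos: [0.4872, -0.0717, 0.137]
eef_rot: [-3.14, -0.0, 1.655]
force: [-3.6, -2.1, -4.2]
grip_width: 0.0118
grip_force: 12.0
```

Request:
jog_arm(motion=[[0, 0, -0.002, 0, 0, 0, -1], [0, 0, -0.002, 0, 0, 0, -1], [0, 0, -0.002, 0, 0, 0, -1], [0, 0, -0.002, 0, 0, 0, -1], [0, 0, -0.002, 0, 0, 0, -1]])

```text
time_s: 20.5
ee_pos: [0.4872, -0.0717, 0.147]
eef_rot: [-3.141, -0.0, 1.655]
force: [-5.2, -1.8, -4.2]
grip_width: 0.0117
grip_force: 12.0
```

Request:
jog_arm(motion=[[0, 0, -0.001, 0, 0, 0, -1], [0, 0, -0.001, 0, 0, 0, -1], [0, 0, 0, 0, 0, 0, -1]])

```text
time_s: 20.8
ee_pos: [0.4872, -0.0717, 0.1492]
eef_rot: [-3.141, -0.0, 1.655]
force: [-5.8, -0.4, -3.1]
grip_width: 0.0121
grip_force: 12.0
```

Request:
jog_arm(motion=[[0, 0, -0.0005, 0, 0, 0, -1], [0, 0, -0.0005, 0, 0, 0, -1]])

```text
time_s: 21.0
ee_pos: [0.4872, -0.0717, 0.15]
eef_rot: [-3.141, -0.0, 1.655]
force: [-5.6, -1.4, -4.1]
grip_width: 0.0121
grip_force: 12.0
```

Request:
jog_arm(motion=[[0, 0, -0.0005, 0, 0, 0, -1], [0, 0, -0.0005, 0, 0, 0, -1]])

```text
time_s: 21.2
ee_pos: [0.4872, -0.0717, 0.151]
eef_rot: [-3.141, -0.0, 1.655]
force: [-4.7, -1.2, -4.4]
grip_width: 0.0116
grip_force: 12.0
```

Request:
jog_arm(motion=[[0, 0, -0.0005, 0, 0, 0, -1], [0, 0, 0, 0, 0, 0, -1]])

```text
time_s: 21.4
ee_pos: [0.4872, -0.0717, 0.1513]
eef_rot: [-3.14, -0.0, 1.655]
force: [-4.2, -2.9, -6.5]
grip_width: 0.0119
grip_force: 12.0
```

Request:
jog_arm(motion=[[0, 0, 0, 0, 0, 0, 0], [0, 0, 0, 0, 0, 0, 0], [0, 0, 0, 0, 0, 0, 0], [0, 0, 0, 0, 0, 0, 0]])

```text
time_s: 21.8
ee_pos: [0.4879, -0.0717, 0.1519]
eef_rot: [3.141, 0.0, 1.655]
force: [0.3, -0.4, -0.2]
grip_width: 0.0402
grip_force: 0.0
```

Request:
jog_arm(motion=[[0, 0, -0.03, 0, 0, 0, 0], [0, 0, -0.03, 0, 0, 0, 0], [0, 0, -0.03, 0, 0, 0, 0], [0, 0, 0, 0, 0, 0, 0], [0, 0, 0, 0, 0, 0, 0]])

```text
time_s: 22.3
ee_pos: [0.4877, -0.0717, 0.2416]
eef_rot: [3.141, 0.0, 1.655]
force: [1.1, -0.4, -0.5]
grip_width: 0.047
grip_force: 0.0
```

```bash
python3 s.py; python3 - <<'E'
from h import *
b=ctrl.camera("scene")[165:265,215:345,::-1]
cv2.imwrite("pics/c7.png",cv2.resize(b,(780,600),interpolation=cv2.INTER_CUBIC))
E
```

```text
time_s 22.3
ee_pos [ 0.4877 -0.0717  0.2416]
eef_rot [3.1407e+00 2.0000e-04 1.6548e+00]
force [ 1.079  -0.361  -0.4728]
moment [-0.0204 -0.0418 -0.0265]
grip_width 0.047
grip_force 0.0
0.001
```

View pics/c7.png

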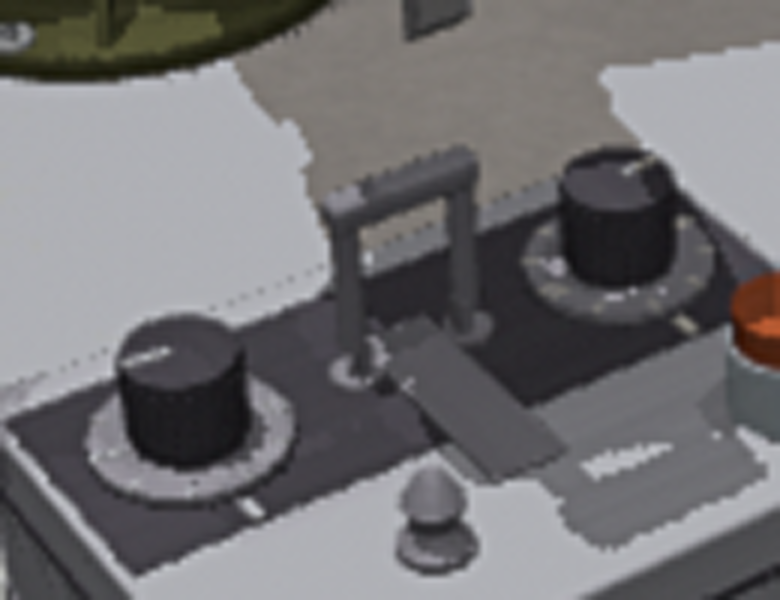

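The shackle stands raised, with its crossbar near (400,185), and the gripper is clear above it. The jar and finial are in place, so I'm handing in.

```bash
python3 -c "
from station import ctrl
print(ctrl.hand_in())"
```

```text
the job is handed in; nothing more can be done
None
```

I handed the job in at 22 s: both dials caught in their gates (left near 1.70 rad, right near 4.3 rad), the shackle is up about 30 mm against its stop, and the gripper is clear; the hand-in returned no verdict.

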